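# Push the empty tin through the swing flap of the counter bin

## Robot

A 6-joint arm with a two-finger parallel gripper is mounted at the origin on the work surface. World frame = base frame: x ahead of the robot, y to its left, z up, the work surface at z = 0. Lengths are in m, angles in rad, forces in N, time in s.
With the tool pointing down it reaches from about 0.325 to 0.9 m from the base axis. Payload 3.5 kg.
Tool frame: the origin (TCP) lies midway between the tips of the shut fingers; the grasp point (between the pads) lies grip_depth behind it (grip_depth is the distance from the TCP to the grasp point, in m); y points along the fingers, z is the direction in which the jaws open and shut, and the axes are right-handed (so a half turn about y gives the same grasp; the last joint's range is limited). The gripper opens to 85 mm and grips with 20 to 120 N. Pads are 22 mm wide; open, the fingers measure 114 mm over their backs; the gripper's body (76 mm by 85 mm) begins 54 mm behind the grasp point. The pads swing forward as they close: fully open they stand 13 mm farther back than shut.
Start: joints at [-1.392, 0.276, -0.026, 1.268, 0, 1.467], TCP at [0.174, -0.6, 0.207] pointing down, gripper open.
Joint ranges: [-3.12, 3.12], [-0.85, 1.88], [-1.08, 1.24], [-1.95, 2.15], [-1.57, 1.53], [-3.14, 3.14]. Speed limits (rad/s): [2.57, 2.57, 3.14, 3.14, 3.14, 3.14].

## Interface

Orientations are given as a unit quaternion [w, x, y, z].
In Python, from plant import * gives the robot as it stands.
- The arm moves only by the tool arm_command, never from a script. Its argument "steps" is a list of rows, each a list of 3 entries, a list of its own where there are three numbers: the closure, from 0 (fully open) to 1 (shut), then the shift along the tool's x, y, z in m, then the turn about the tool's y in degrees. A call has 1 to 10 rows; each row is the pose to reach, as a shift and turn from the pose measured when the call began, along the tool's axes at that moment; what a row does not reach only later rows make up. A row lasts 1/8 s, in which the tool goes at most 62.5 mm and 10.7 degrees, less where a joint would pass 70% of its speed; a pose out of reach is approached as far as the arm can. A call with a gripper value outside its range is refused whole. The fingers move at their own pace and stop on an object; the grip force is fixed at half the most. Time passes only in rows, so rows that repeat a pose let the fingers close. It gives the time, the measured TCP pose, the force and the opening at its end, in the units of the state.
- state(): the state, without advancing time (a new reading comes with each control period).
- get_image(name): name is "scene" or "top"; returns the picture (400x640x3 uint8, red, green, blue); there is no depth.
- camera_model(name): a dict with "vfov" (degrees; the focal length in pixels is half the picture's height over the tangent of half this angle, whatever the lens; pixels are square), "cx", "cy" (the principal point, pixels), "extrinsics" (4x4, takes a point from camera to world coordinates). Camera axes: x right, y down, z forward; pixel columns grow to the right and rows downward; lengths in m; the calibration is good to about 2 mm. A picture is of the moment at which its call begins. camera_model takes no time and is no camera call.
- finish_job(): hands the job in, once; it reports no verdict.
Trained networks look in the newest picture that a camera, given by its name, has taken for a name from the list of things; names that differ only in an ending like _2 or _b are one class to them, and where a whole thing is asked for, a point or a joint stands for the part that bears it (a point fixed in the world has none). Each returns a list of dicts, best first, with "score" (0 to 1); they miss things now and then, are a little off and sometimes report something else, mostly with a low value. They report only what shows in the picture. A call takes as long as a camera call.
- find_in(query, camera): "position" ([column, row] in pixels, amid what is visible of it).
- place_of(query, camera): "position" ([column, row] in pixels: a listed point, or the origin of a listed thing).
The state is a dict: "time": time; "qpos": joint angles; "qd": joint speeds; "tau": joint torques, N m; "eef_pos": TCP position; "tcp_rot": TCP orientation; "ft_force": force on the tool from outside, world axes, zero at the start; "moment": the same for the moment, N m; "width": finger opening in m.
Only numpy, scipy, OpenCV 4.12 (cv2) and the standard library are available. Lean on these libraries where they do the work, as an engineer would, in place of code of your own. Each camera call takes 0.05 s, during which the arm holds its last target.

## Task

Throw away the empty tin that stands on the front ledge of the white counter bin: push the bin's green self-closing flap open with one finger and, while that finger keeps it open, push the tin over the ledge's edge and into the bin with the other finger. Only push: do not pinch the tin or lift it off the ledge. Leave the blue sauce cup on the ledge and everything else on the counter where it stands, and come away so that the flap swings shut.

Things in the scene. Friction and masses are not known exactly. Their poses are not given: they have to be found in the camera images.
- bin: White plastic swing-flap bin fixed to the counter, 280 mm deep (x), 240 wide (y), 176 tall, yaw within 0.3 rad. Origin: on the counter, straight below the middle of the ledge's inner edge. x points from the ledge into the bin (away from the user), y left, z up. Inside floor at z = 6 mm; inside from x = -116 to 156 mm. Behind x = 110 mm a fixed hood, top at z = 176 mm.
- ledge_edge (a point): Middle of the ledge's inner edge, at bin x = 0, y = 0, z = 120 mm. The ledge is flat and open (no rim or rails), its top at z = 120 mm from bin x = -120 to 0, across the whole width. Beyond the edge (x = 0 to 110 mm) is the mouth, closed by the flap, 232 mm wide between 4 mm side cheeks that rise along the shut flap.
- flap (a joint): Hinge angle of the green flap, rad: 0 shut, grows as its free edge swings down and into the bin, stop at 0.95. A spring (0.13 N m shut, 0.2 N m at 0.6 rad; about 3 to 5 N at the finger) shuts it once let go; the tin's weight does not open it. A downward-pointing fingertip a little above ledge height that moves along the bin's +x pushes it open.
- hinge_mid (a point): Middle of the flap's hinge line (along the bin's y), at bin x = 110, y = 0, z = 170 mm. The flap is a flat plate 228 mm wide, 117 long, 4 thick. Shut, it slopes from the hinge down towards the ledge, 24 degrees to the level.
- flap_edge (a point): Middle of the flap's free edge; shut, at bin x = 3, y = 0, z = 122 mm, just over the ledge's inner edge.
- tin: The empty round tin, steel with a red band, 46 mm across, 28 mm tall, about 40 g, upright on the ledge 35 to 65 mm (its centre) before the inner edge, left or right of the middle. Origin: centre of its underside; z is its axis.
- saucecup: Blue ceramic sauce cup, 46 mm across, 36 mm tall, on the other half of the ledge, its centre 75 mm or more from the tin's. To be left alone. Origin: centre of its underside.
- mortar: Grey granite mortar, 160 mm across, 100 mm tall, with the pestle leaning in it (to about 190 mm). Bystander on the robot's right. Origin: centre of the underside.
- glassbowl: Glass bowl, 170 mm across, 75 mm tall. Bystander at the far right. Origin: centre of the underside.
- steamerlid: Round bamboo steamer lid, 224 mm across, 70 mm tall. Bystander at the far left. Origin: centre of the underside.
- sieve: Steel sieve, 150 mm across, 50 mm tall, with a handle 210 mm long from the centre along its y. Bystander on the left. Origin: centre of the underside.
- saucebottle: Amber sauce bottle, 60 mm across, 200 mm tall. Bystander behind the bin. Origin: centre of the underside.

How it is judged:
On the way, in this order (a step that is already met when the one before it is completed fails the run):
1. a finger holds the flap open (over 0.1 rad) while the tin still stands on the ledge, clear of the flap (value of joint flap above 0.1 rad and contact force between the fingers and flap above 0.3 N and z of tin in the frame of bin above 0.112 m and contact force between tin and flap below 0.1 N), for 0.1 s.
2. the tin is inside the bin (x of tin in the frame of bin between -0.12 and 0.16 m and y of tin in the frame of bin between -0.12 and 0.12 m and z of tin in the frame of bin below 0.08 m), for 0.1 s.
At the end, for the whole second after the job is handed in: The tin lies inside the bin (its origin less than 80 mm above the counter, within the bin's outline), the flap is shut (under 0.06 rad), the sauce cup is within 20 mm and the other things within 30 mm of where they began (all of step 2 and value of joint flap below 0.06 rad and distance of saucecup from where it was at the start of the episode below 0.02 m and distance of each of mortar, glassbowl, steamerlid, sieve, saucebottle from where it was at the start of the episode below 0.03 m); the robot touches nothing.
It fails at once if the tin is lifted more than 20 mm off the ledge (z of tin in the frame of bin above 0.14 m).
It fails at once if the tin is pinched or forced (over 15 N between fingers and tin) (contact force between the fingers and tin above 15 N).
It fails at once if the sauce cup is displaced by more than 20 mm (distance of saucecup from where it was at the start of the episode above 0.02 m).
It fails at once if another thing on the counter is displaced by more than 30 mm (distance of any of mortar, glassbowl, steamerlid, sieve, saucebottle from where it was at the start of the episode above 0.03 m).
It also fails if it takes over 32 s, if anything falls off the work surface, if the arm or the gripper's body presses on something with over 40 N, if the wrist force passes 120 N, or if a joint passes its speed limit or range.

## Working session

There is one attempt and no reset: what is moved stays moved. The work goes in short steps, Python scripts to look and compute and a tool call to move; the robot and the scene stay as the last step left them, time stands still between calls to the robot, and variables do not carry over. Pictures are saved under pics/ and viewed, and the job is handed in when it is done.

Besides the shell and the picture viewer there is one more tool, called after "Emit:" by a JSON object that holds its "api" and its "payload". arm_command: Moves the arm, as the interface text tells. Its arguments: {"type":"object","properties":{"steps":{"type":"array","items":{"type":"array"}}},"required":["steps"]}

```bash
ls; mkdir -p pics; python3 - <<'E'
from plant import *
import cv2
s=state();print(s)
for c in("scene","top"):
    im=get_image(c);cv2.imwrite(f"pics/{c}0.png",im[:,:,::-1]);m=camera_model(c);print(c,m)
    for q in("tin","saucecup","ledge_edge","hinge_mid","flap_edge","bin"):
        print(q,place_of(q,c)[:2])
print(state()["time"])
E
```

```text
pics
{'time': 0.0, 'qpos': array([-1.39239562e+00,  2.77151975e-01, -2.79230476e-02,  1.26801446e+00,
        4.34686393e-05,  1.46740538e+00]), 'qd': array([-0.00024872, -0.00091252, -0.00075217, -0.00104925, -0.00162673,
        0.00214135]), 'tau': array([-1.16653751e-03, -4.45507658e+01,  2.95202601e+01,  1.62637228e-02,
       -1.40902303e-04,  5.82386619e-06]), 'eef_pos': array([ 0.17365423, -0.59949778,  0.20602814]), 'tcp_rot': array([ 0.09928397, -0.09931405,  0.70091007, -0.69928856]), 'ft_force': array([ 0.32852075, -0.24881774, -0.38013651]), 'moment': array([-0.02873363,  0.00291848,  0.01603252]), 'width': 0.08514249740647616}
scene {'vfov': 56.48609112973062, 'cx': 321.831165502589, 'cy': 199.64990114878395, 'extrinsics': array([[ 0.62459177,  0.5404165 , -0.56376868,  1.153637  ],
       [ 0.78082887, -0.41935952,  0.46308084, -0.49267563],
       [ 0.01383476, -0.72944334, -0.68390131,  0.82956039],
       [ 0.        ,  0.        ,  0.        ,  1.        ]])}
tin [{'position': [283.0, 201.0], 'score': 0.51}]
saucecup [{'position': [310.8, 183.3], 'score': 0.61}]
le
[... 328 characters left out ...]
67402e-03, -9.87835051e-01,  1.55398569e-01,
         3.50297467e-01],
       [-9.99983369e-01, -5.73127974e-03,  6.43630004e-04,
         8.21854079e-03],
       [ 2.54832391e-04, -1.55399693e-01, -9.87851644e-01,
         1.64183546e+00],
       [ 0.00000000e+00,  0.00000000e+00,  0.00000000e+00,
         1.00000000e+00]])}
tin [{'position': [337.2, 176.0], 'score': 0.72}, {'position': [354.2, 230.9], 'score': 0.71}]
saucecup [{'position': [323.0, 233.1], 'score': 0.67}]
ledge_edge [{'position': [340.0, 218.2], 'score': 0.95}]
hinge_mid [{'position': [335.6, 174.9], 'score': 0.66}]
flap_edge [{'position': [338.7, 216.1], 'score': 0.93}]
bin [{'position': [339.7, 221.4], 'score': 0.95}]
0.7
```

```bash
cat > h.py <<'E'
import numpy as np
from plant import *
def cam(c):
    m=camera_model(c);f=200/np.tan(np.radians(m["vfov"])/2);return f,m["cx"],m["cy"],m["extrinsics"]
def onz(c,p,z):
    f,cx,cy,E=cam(c);d=E[:3,:3]@np.array([(p[0]-cx)/f,(p[1]-cy)/f,1]);o=E[:3,3];return o+d*(z-o[2])/d[2]
def proj(c,P):
    f,cx,cy,E=cam(c);q=E[:3,:3].T@(np.array(P)-E[:3,3]);return f*q[:2]/q[2]+[cx,cy]
E
python3 - <<'E'
from h import *
import cv2
for c,p,z,n in [("top",(354.2,230.9),.12,"tin"),("scene",(283,201),.12,"tin s"),("top",(323,233.1),.12,"cup"),("scene",(310.8,183.3),.12,"cup s"),("top",(340,218.2),.12,"edge"),("top",(335.6,174.9),.17,"hinge"),("scene",(338.1,207.6),.17,"hinge s"),("top",(338.7,216.1),.122,"fe"),("scene",(311.4,202.5),.122,"fe s"),("top",(339.7,221.4),0,"bin")]:
    print(n,onz(c,p,z).round(4))
for c,r in(("scene",(220,130,460,300)),("top",(260,130,420,290))):
    im=cv2.imread(f"pics/{c}0.png");x0,y0,x1,y1=r
    cv2.imwrite(f"pics/{c}0c.png",cv2.resize(im[y0:y1,x0:x1],None,fx=3,fy=3,interpolation=2))
E
```

```text
tin [ 0.5099 -0.0932  0.12  ]
tin s [ 0.507  -0.1006  0.12  ]
cup [5.028e-01 1.000e-04 1.200e-01]
cup s [0.4944 0.0059 0.12  ]
edge [ 0.548  -0.0507  0.12  ]
hinge [ 0.6699 -0.0359  0.17  ]
hinge s [ 0.6582 -0.0319  0.17  ]
fe [ 0.5541 -0.0467  0.122 ]
fe s [ 0.5617 -0.0435  0.122 ]
bin [ 0.5531 -0.0544  0.    ]
```

View pics/scene0.png

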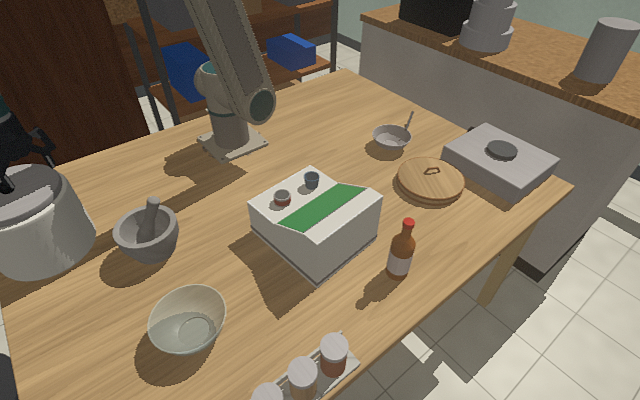

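View pics/top0.png

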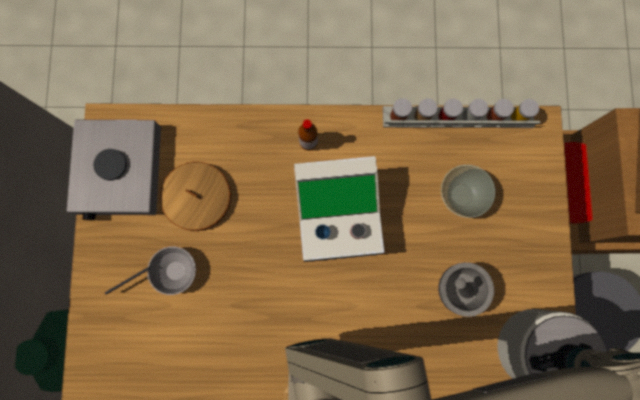

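```bash
sleep 1
```

```text
(no output)
```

View pics/top0c.png

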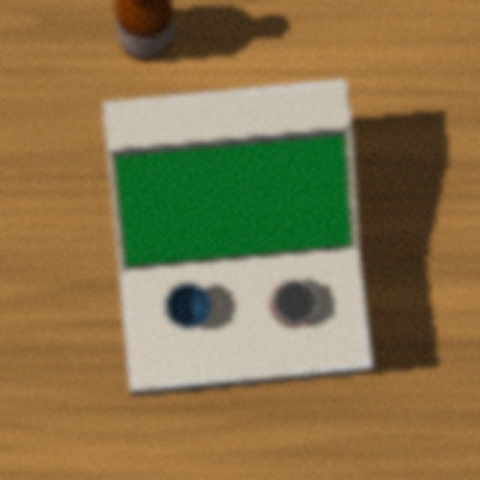

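The top view shows the tin (359,230) on the right and the cup (322,232) on the left. The ledge's front corners are at (304,260) and (384,253), and the hood's back corners at (295,164) and (375,157). The scene view agrees: tin (283,199), cup (312,180). I'll fit the bin pose from these corners next.

View pics/scene0c.png

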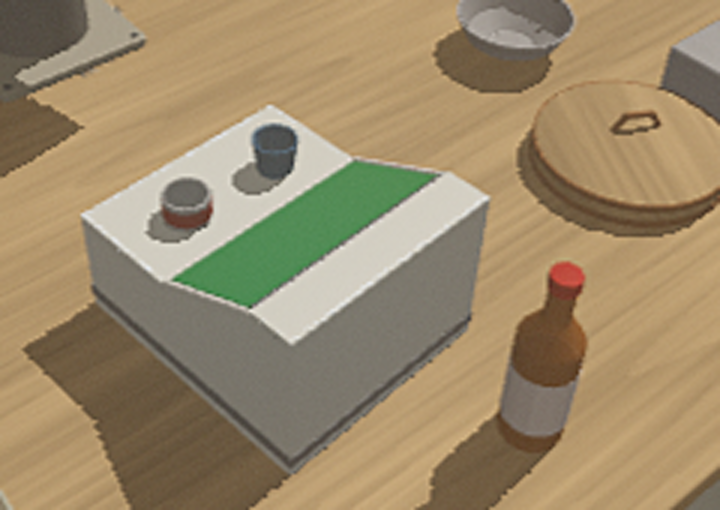

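```bash
cat >> h.py <<'E'
def b2w(b,P):
    c,s=np.cos(b[2]),np.sin(b[2]);return np.array([b[0]+c*P[0]-s*P[1],b[1]+s*P[0]+c*P[1],P[2]])
def w2b(b,P):
    c,s=np.cos(b[2]),np.sin(b[2]);d=np.array(P[:2])-b[:2];return np.array([c*d[0]+s*d[1],-s*d[0]+c*d[1]])
E
python3 - <<'E'
from h import *
from scipy.optimize import least_squares
# px, bin point
T=[((303.7,260.3),(-.12,.12,.12)),((384,252.7),(-.12,-.12,.12)),((294.7,164),(.16,.12,.176)),((375,156.7),(.16,-.12,.176))]
r=lambda b:np.concatenate([proj("top",b2w(b,P))-p for p,P in T])
s=least_squares(r,[.55,-.05,.1]);b=s.x;print(b,r(b).round(1))
for n,p,z in(("tin",(359,230.3),.148),("cup",(322.7,231.7),.156)):
    w=onz("top",p,z);print(n,w.round(4),w2b(b,w).round(4))
print([proj("scene",b2w(b,P)).round(1) for p,P in T])
E
```

```text
[ 0.55303386 -0.04992065  0.10116472] [-0.1  0.  -0.  -0.1 -0.3  0.2  0.5 -0.1]
tin [ 0.5089 -0.1054  0.148 ] [-0.0495 -0.0507]
cup [0.5033 0.0012 0.156 ] [-0.0443  0.0559]
[array([309.7, 164.5]), array([246.2, 201.3]), array([382.9, 195.5]), array([316.5, 244.7])]
```

```bash
cat >> h.py <<'E'
from scipy.spatial.transform import Rotation as R
B=np.array([.5530,-.0499,.1012])
def rot():
    q=state()["tcp_rot"];return R.from_quat([q[1],q[2],q[3],q[0]]).as_matrix()
def plan(binP):
    s=state();M=rot();t=b2w(B,binP);d=M.T@(t-s["eef_pos"]);
    bx=M.T@np.array([np.cos(B[2]),np.sin(B[2]),0])
    a=np.degrees(np.arctan2(bx[0],bx[2])) # turn about tool y taking z to bin x
    print("tcp world",s["eef_pos"].round(4),"bin",w2b(B,s["eef_pos"]).round(4),"shift",d.round(4),"turn",a.round(1),"t",s["time"])
    print("bin x in tool",bx.round(3))
E
python3 - <<'E'
from h import *
import plant
print([n for n in dir(plant) if not n.startswith("_")], getattr(plant,"grip_depth",None))
print(rot().round(3)); plan((-.057,-.0507,.26)); print(w2b(B,onz("scene",(282,192.7),.148)).round(4))
E
```

```text
['PlanningError', 'camera_model', 'find_in', 'finish_job', 'get_image', 'grip_depth', 'place_of', 'state'] 0.0187
[[-0.961  0.     0.278]
 [-0.278 -0.    -0.961]
 [ 0.    -1.     0.   ]]
tcp world [ 0.1738 -0.6004  0.2073] bin [-0.4329 -0.5094] shift [-0.4521 -0.0528 -0.3837] turn -79.7 t 0.7
bin x in tool [-0.984  0.     0.18 ]
[-0.0542 -0.0445]
```

```bash
python3 - <<'E'
from h import *
import cv2
out=[]
for c,(x0,y0,x1,y1) in (("scene",(260,170,330,220)),("top",(300,205,370,255))):
    im=cv2.imread(f"pics/{c}0.png")[y0:y1,x0:x1];im=cv2.resize(im,None,fx=8,fy=8,interpolation=2)
    for (P,h) in(((-.051,-.048),.028),((-.0443,.056),.036)):
        for z in(.12,.12+h):
            pts=[(proj(c,b2w(B,(P[0]+.023*np.cos(t),P[1]+.023*np.sin(t),z)))-[x0,y0]+.5)*8 for t in np.linspace(0,6.283,40)]
            cv2.polylines(im,[np.int32(pts)],True,(0,255,255),1)
    out.append(im)
cv2.imwrite("pics/ov1.png",cv2.resize(np.vstack(out),None,fx=.9,fy=.7))
E
```

```text
(no output)
```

View pics/ov1.png

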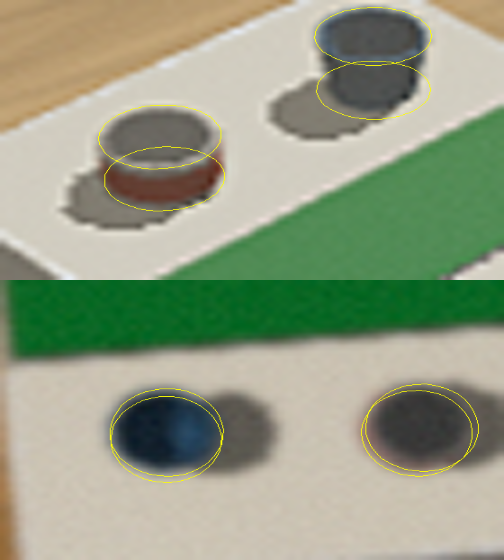

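Emit:
{"api": "arm_command", "payload": {"steps": [[0, [0, -0.06, 0], -8], [0, [-0.04, -0.11, -0.03], -18], [0, [-0.09, -0.12, -0.075], -28], [0, [-0.135, -0.12, -0.115], -38], [0, [-0.18, -0.12, -0.155], -48], [0, [-0.225, -0.12, -0.195], -58], [0, [-0.27, -0.12, -0.235], -68], [0, [-0.32, -0.12, -0.275], -79.7], [0, [-0.365, -0.11, -0.31], -79.7], [0, [-0.41, -0.1, -0.35], -79.7]]}}

```text
time: 1.95
eef_pos: [0.4715, -0.1485, 0.3075]
tcp_rot: [0.525, -0.525, 0.473, -0.474]
ft_force: [0.5, -0.7, -0.3]
width: 0.0854
```

```bash
python3 - <<'E'
from h import *
plan((-.057,-.048,.2)); print(state()["qpos"].round(2))
E
```

```text
tcp world [ 0.4715 -0.1485  0.3075] bin [-0.091  -0.0898] shift [-0.0419  0.1075  0.0339] turn 0.1 t 1.95
bin x in tool [0.001 0.001 1.   ]
[-0.44  0.   -0.13  1.43 -0.    1.03]
```

Emit:
{"api": "arm_command", "payload": {"steps": [[0, [-0.042, 0.03, 0.034], 0], [0, [-0.042, 0.08, 0.034], 0], [0, [-0.042, 0.1075, 0.034], 0], [0, [-0.042, 0.1075, 0.034], 0], [0, [-0.042, 0.1075, 0.034], 0]]}}

```text
time: 2.58
eef_pos: [0.5021, -0.1038, 0.2014]
tcp_rot: [0.525, -0.524, 0.473, -0.475]
ft_force: [0.6, 0.1, -0.4]
width: 0.0853
```

```bash
python3 - <<'E'
from h import *
import cv2
plan((-.057,-.048,.116))
im=get_image("scene")[110:270,200:420];im=cv2.resize(im,None,fx=3,fy=3,interpolation=2);cv2.imwrite("pics/s2.png",im[:,:,::-1])
E
```

```text
tcp world [ 0.5021 -0.1038  0.2014] bin [-0.0561 -0.0485] shift [-0.0006  0.0854 -0.0012] turn 0.0 t 2.575
bin x in tool [0.001 0.003 1.   ]
```

View pics/s2.png

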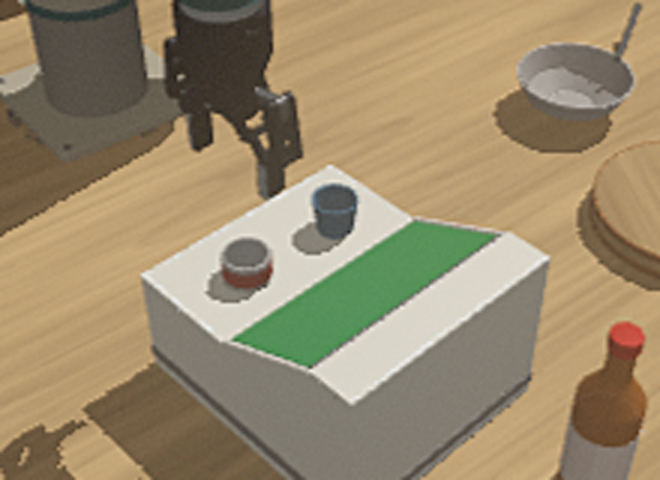

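```bash
python3 - <<'E'
from h import *
import cv2
f,cx,cy,E=cam("scene")
b=B
n=np.array([-np.sin(b[2]),np.cos(b[2]),0]);p0=b2w(b,(0,-.0485,0))
for u,v in((268,192),(258,192),(280,192),(300,158),(296,95),(284,165),(200,148),(205,120)):
    p=np.array([200+u/3,110+v/3]);d=E[:3,:3]@np.array([(p[0]-cx)/f,(p[1]-cy)/f,1]);o=E[:3,3]
    P=o+d*((p0-o)@n)/(d@n);print((u,v),w2b(b,P).round(3),P[2].round(3))
E
cat > /dev/null
```

```text
(268, 192) [-0.013 -0.049] 0.24
(258, 192) [-0.026 -0.048] 0.233
(280, 192) [ 0.003 -0.049] 0.25
(300, 158) [ 0.029 -0.048] 0.299
(296, 95) [ 0.027 -0.049] 0.357
(284, 165) [ 0.01  -0.048] 0.281
(200, 148) [-0.104 -0.048] 0.236
(205, 120) [-0.092 -0.048] 0.272
```

```bash
python3 - <<'E'
import cv2
im=cv2.imread("pics/s2.png")[0:210,140:340];cv2.imwrite("pics/s2c.png",cv2.resize(im,None,fx=2.8,fy=2.8))
E
```

```text
(no output)
```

View pics/s2c.png

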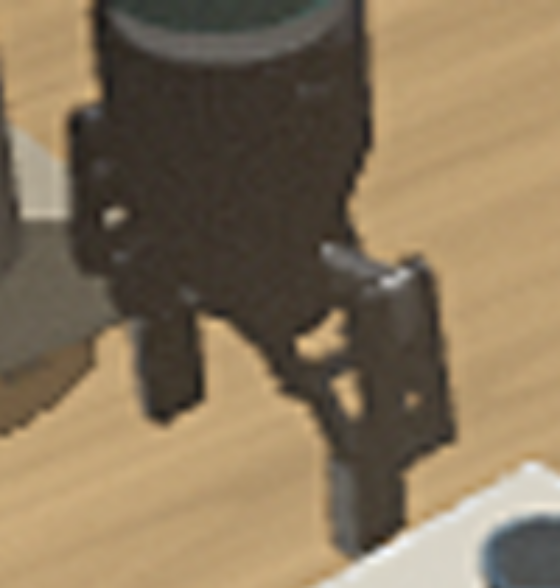

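```bash
python3 - <<'E'
from h import *
import cv2
for P in [(-.0135,-.0595,.214),(-.0135,-.0375,.214),(.001,-.0595,.214),(.001,-.0375,.214),(-.0985,-.0595,.214),(-.113,-.0595,.214),(-.113,-.0375,.214),(-.056,-.0485,.2014),(-.006,-.0485,.235)]:
    p=proj("scene",b2w(B,P));print(P,((p-[200,110])*3).round(0),((p-[200,110])*3-[140,0])*2.8//1)
E
```

```text
(-0.0135, -0.0595, 0.214) [259. 222.] [332. 620.]
(-0.0135, -0.0375, 0.214) [279. 210.] [387. 587.]
(0.001, -0.0595, 0.214) [270. 230.] [364. 643.]
(0.001, -0.0375, 0.214) [290. 218.] [419. 610.]
(-0.0985, -0.0595, 0.214) [196. 176.] [156. 492.]
(-0.113, -0.0595, 0.214) [186. 169.] [128. 471.]
(-0.113, -0.0375, 0.214) [205. 158.] [183. 442.]
(-0.056, -0.0485, 0.2014) [238. 204.] [273. 570.]
(-0.006, -0.0485, 0.235) [273. 201.] [373. 562.]
```

Emit:
{"api": "arm_command", "payload": {"steps": [[0, [0, 0.03, 0], 0], [0, [0, 0.06, 0], 0], [0, [0, 0.06, 0], 0], [0, [0, 0.06, 0], 0]]}}

```text
time: 3.12
eef_pos: [0.5042, -0.1048, 0.1439]
tcp_rot: [0.526, -0.524, 0.471, -0.477]
ft_force: [0.4, -0.3, -0.1]
width: 0.0855
```

```bash
python3 - <<'E'
from h import *
import cv2
plan((-.057,-.048,.116))
a=get_image("scene")[130:240,230:340];a=cv2.resize(a,None,fx=5,fy=5,interpolation=2)
cv2.imwrite("pics/s3.png",a[:,:,::-1])
t=get_image("top")[190:260,290:400];cv2.imwrite("pics/t3.png",cv2.resize(t,None,fx=5,fy=5,interpolation=2)[:,:,::-1])
E
```

```text
tcp world [ 0.5042 -0.1048  0.1439] bin [-0.0541 -0.0497] shift [-0.0018  0.0279 -0.0031] turn 0.0 t 3.125
bin x in tool [0.    0.007 1.   ]
```

View pics/s3.png

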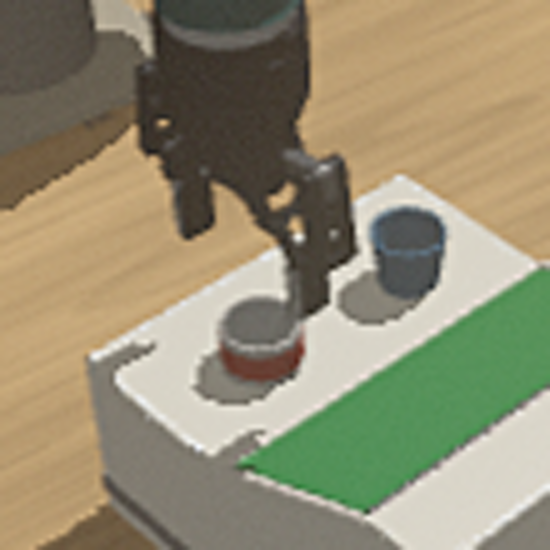

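View pics/t3.png

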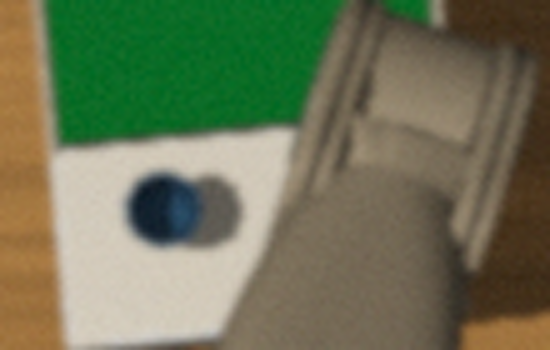

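```bash
python3 - <<'E'
from h import *
for p,zs in(((290,193.6),(.125,.14,.157,.17,.18,.19)),((289,198),(.19,.2,.214,.23,.24,.25)),((266.5,177.6),(.13,.157,.18,.19))):
    print(p,[(z,w2b(B,onz("scene",p,z)).round(3).tolist()) for z in zs])
s=state();print(s["tau"].round(1),s["ft_force"].round(1),s["qpos"].round(3))
E
```

```text
(290, 193.6) [(0.125, [-0.056, -0.015]), (0.14, [-0.043, -0.026]), (0.157, [-0.029, -0.037]), (0.17, [-0.017, -0.046]), (0.18, [-0.009, -0.053]), (0.19, [-0.0, -0.06])]
(289, 198) [(0.19, [0.011, -0.073]), (0.2, [0.019, -0.079]), (0.214, [0.031, -0.089]), (0.23, [0.045, -0.1]), (0.24, [0.053, -0.106]), (0.25, [0.062, -0.113])]
(266.5, 177.6) [(0.13, [-0.152, -0.023]), (0.157, [-0.125, -0.041]), (0.18, [-0.102, -0.057]), (0.19, [-0.091, -0.064])]
[ -0.  -34.   27.4  -0.   -0.    0. ] [0.4 0.  0.2] [-0.33   0.12  -0.358  1.084 -0.     1.139]
```

Emit:
{"api": "arm_command", "payload": {"steps": [[0, [0.002, 0.015, -0.003], 0], [0, [0.002, 0.028, -0.003], 0], [0, [0.002, 0.028, -0.003], 0]]}}

```text
time: 3.6
eef_pos: [0.5002, -0.1066, 0.1142]
tcp_rot: [0.525, -0.524, 0.472, -0.476]
ft_force: [0.8, -0.2, -0.1]
width: 0.0854
```

```bash
python3 - <<'E'
from h import *
import cv2
plan((-.057,-.048,.116))
a=get_image("scene")[140:230,230:340];a=cv2.resize(a,None,fx=7,fy=6,interpolation=2)
cv2.imwrite("pics/s4.png",a[:,:,::-1])
E
```

```text
tcp world [ 0.5002 -0.1066  0.1142] bin [-0.0582 -0.0511] shift [-0.0031 -0.0018  0.0013] turn 0.0 t 3.6
bin x in tool [0.    0.005 1.   ]
```

View pics/s4.png

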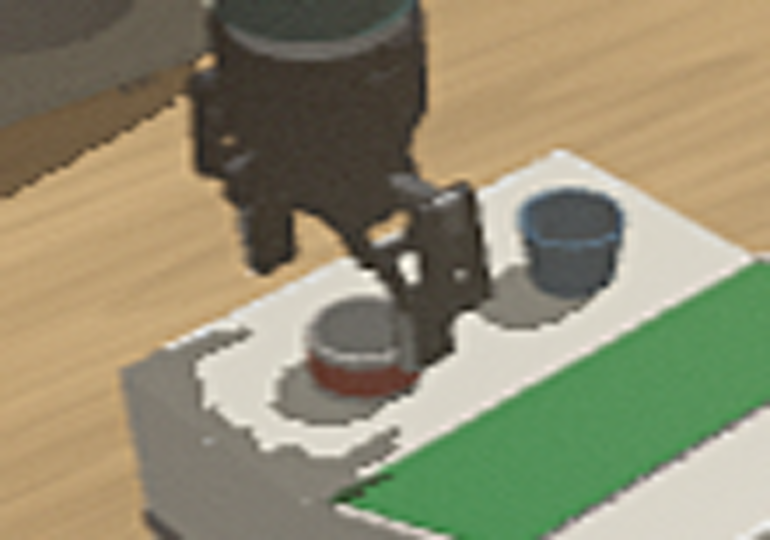

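```bash
python3 - <<'E'
from h import *
for p,zs in(((290,201.3),(.12,.128,.14,.15,.16,.17)),((267.4,185.3),(.12,.13,.14,.15,.16))):
    print(p,[(z,w2b(B,onz("scene",p,z)).round(3).tolist()) for z in zs])
# shadows on ledge: cup top-> shadow, front tip shadow
import cv2
print("tip shadow", w2b(B,onz("scene",(230+397/7,140+433/6),.12)).round(3))
im=cv2.imread("pics/top0c.png")
print("cup shadow far end", w2b(B,onz("top",(260+234/3,130+307/3),.12)).round(3), "tin", w2b(B,onz("top",(260+334/3,130+303/3),.12)).round(3))
E
```

```text
(290, 201.3) [(0.12, [-0.037, -0.033]), (0.128, [-0.03, -0.038]), (0.14, [-0.02, -0.046]), (0.15, [-0.012, -0.052]), (0.16, [-0.003, -0.059]), (0.17, [0.005, -0.066])]
(267.4, 185.3) [(0.12, [-0.133, -0.036]), (0.13, [-0.123, -0.042]), (0.14, [-0.113, -0.049]), (0.15, [-0.104, -0.055]), (0.16, [-0.094, -0.062])]
tip shadow [-0.011 -0.067]
cup shadow far end [-0.047  0.01 ] tin [-0.052 -0.09 ]
```

Emit:
{"api": "arm_command", "payload": {"steps": [[0, [-0.003, 0.01, 0.001], 0], [0, [-0.003, 0.017, 0.001], 0], [0, [-0.003, 0.017, 0.001], 0], [0, [-0.003, 0.017, 0.001], 0]]}}

```text
time: 4.15
eef_pos: [0.5018, -0.1038, 0.0979]
tcp_rot: [0.526, -0.524, 0.472, -0.476]
ft_force: [-0.1, -0.3, -0.5]
width: 0.0856
```

```bash
python3 - <<'E'
from h import *
import cv2
plan((-.057,-.048,.085))
a=get_image("scene")[140:230,230:340];a=cv2.resize(a,None,fx=7,fy=6,interpolation=2)
cv2.imwrite("pics/s5.png",a[:,:,::-1])
E
```

```text
tcp world [ 0.5018 -0.1038  0.0979] bin [-0.0564 -0.0485] shift [-0.0005  0.0129 -0.0007] turn 0.0 t 4.15
bin x in tool [0.    0.006 1.   ]
```

View pics/s5.png

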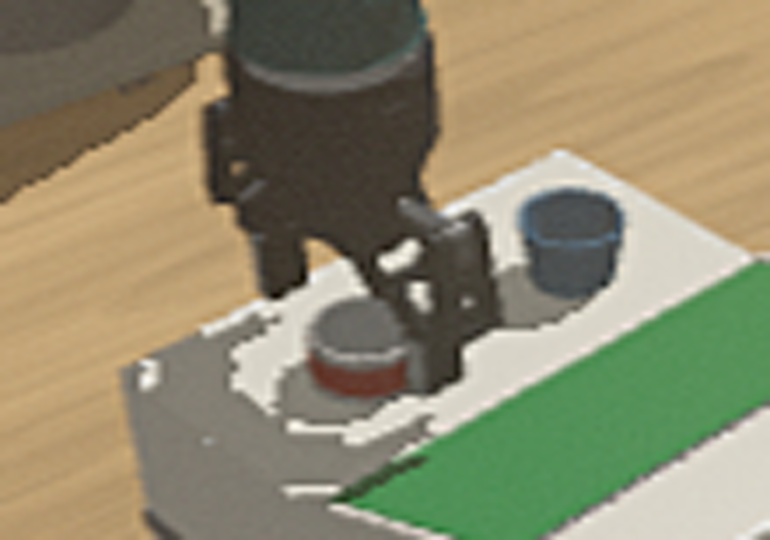

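The front fingertip's lower corner is now at about (291,205). The fingertip shadows are also still offset, so the tips sit 20–30 mm above the ledge and I'm going further down.

Emit:
{"api": "arm_command", "payload": {"steps": [[0, [0, 0.006, -0.001], 0], [0, [0, 0.012, -0.001], 0], [0, [0, 0.012, -0.001], 0], [0, [0, 0.012, -0.001], 0]]}}

```text
time: 4.7
eef_pos: [0.501, -0.104, 0.086]
tcp_rot: [0.526, -0.524, 0.472, -0.476]
ft_force: [-0.5, -0.7, 0.8]
width: 0.0857
```

```bash
python3 - <<'E'
from h import *
import cv2
plan((-.057,-.048,.085));print(state()["ft_force"])
a=get_image("scene")[140:230,230:340];a=cv2.resize(a,None,fx=7,fy=6,interpolation=2)
cv2.imwrite("pics/s6.png",a[:,:,::-1])
E
```

```text
tcp world [ 0.501 -0.104  0.086] bin [-0.0572 -0.0486] shift [-0.0006  0.001   0.0002] turn 0.0 t 4.7
bin x in tool [0.    0.006 1.   ]
[-0.5419566  -0.70747081  0.79712835]
```

View pics/s6.png

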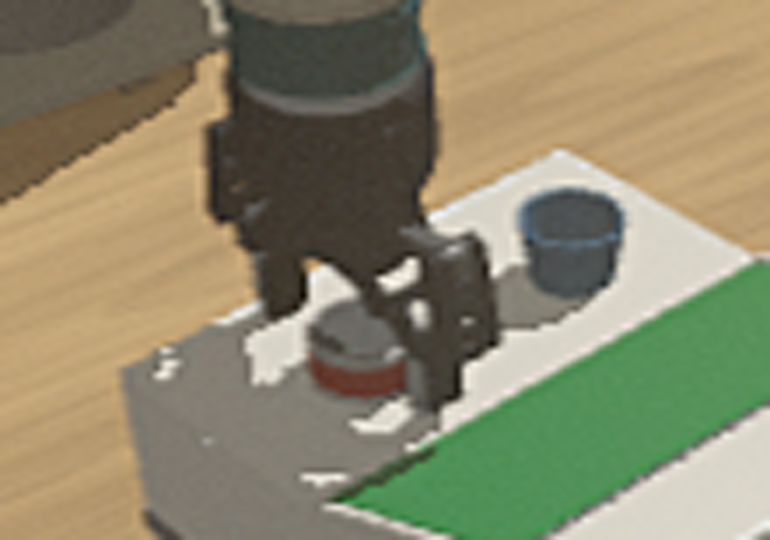

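```bash
python3 - <<'E'
from h import *
for p in((291.4,208.7),(230+460/7,140+400/6),(268.5,193)):
    print(p,[(z,w2b(B,onz("scene",p,z)).round(3).tolist()) for z in(.12,.13,.14,.15)])
for z in(.12,.13,.14):
    print(z,[proj("scene",b2w(B,(x,y,z))).round(1).tolist() for x in(-.015,-.001) for y in(-.0596,-.0376)])
E
```

```text
(291.4, 208.7) [(0.12, [-0.012, -0.049]), (0.13, [-0.004, -0.055]), (0.14, [0.004, -0.062]), (0.15, [0.012, -0.068])]
(295.7142857142857, 206.66666666666669) [(0.12, [-0.01, -0.035]), (0.13, [-0.002, -0.042]), (0.14, [0.006, -0.048]), (0.15, [0.014, -0.055])]
(268.5, 193) [(0.12, [-0.104, -0.054]), (0.13, [-0.095, -0.061]), (0.14, [-0.086, -0.067]), (0.15, [-0.077, -0.073])]
0.12 [[287.7, 210.0], [293.8, 206.1], [291.1, 212.7], [297.2, 208.7]]
0.13 [[287.5, 207.4], [293.7, 203.5], [290.9, 210.0], [297.1, 206.1]]
0.14 [[287.3, 204.7], [293.5, 200.8], [290.8, 207.3], [297.0, 203.4]]
```

Emit:
{"api": "arm_command", "payload": {"steps": [[0, [0, 0, 0.006], 0], [0, [0, 0, 0.012], 0], [0, [0, 0, 0.018], 0], [0, [0, 0, 0.023], 0], [0, [0, 0, 0.028], 0], [0, [0, 0, 0.033], 0], [0, [0, 0, 0.038], 0], [0, [0, 0, 0.042], 0], [0, [0, 0, 0.044], 0], [0, [0, 0, 0.044], 0]]}}

```text
time: 6.0
eef_pos: [0.5451, -0.0996, 0.0865]
tcp_rot: [0.526, -0.524, 0.472, -0.476]
ft_force: [-1.2, 0.7, 0.8]
width: 0.0855
```

```bash
python3 - <<'E'
from h import *
import cv2
plan((.03,-.048,.086));print(state()["ft_force"])
a=get_image("scene")[140:240,230:340];a=cv2.resize(a,None,fx=7,fy=6,interpolation=2)
cv2.imwrite("pics/s7.png",a[:,:,::-1])
E
```

```text
tcp world [ 0.5451 -0.0996  0.0865] bin [-0.0129 -0.0486] shift [-0.0006  0.0008  0.0429] turn 0.0 t 6.0
bin x in tool [0.    0.007 1.   ]
[-1.1740853   0.69561193  0.79467384]
```

View pics/s7.png

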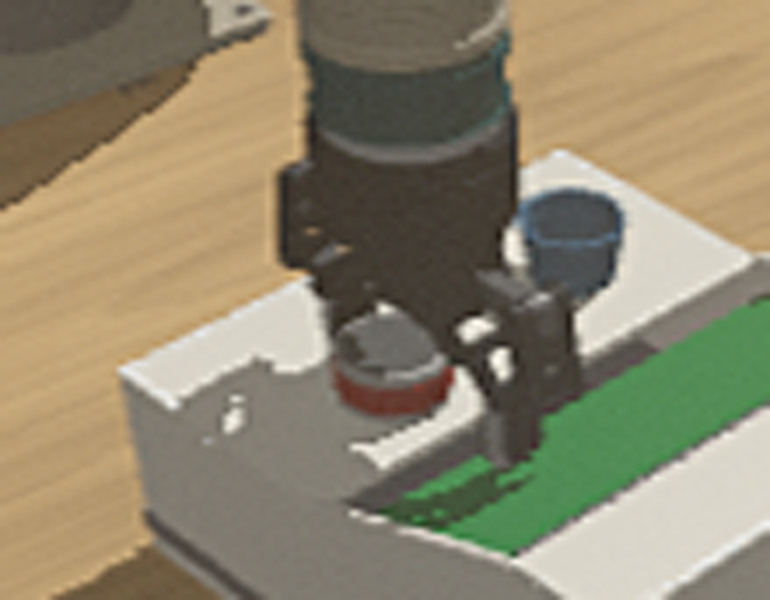

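The flap is partly open with the front finger at (302,215), and the tin is still upright on the ledge near (286,204). I'll push 10 mm further and hold there so that step 1 is met.

Emit:
{"api": "arm_command", "payload": {"steps": [[0, [0, 0, 0.004], 0], [0, [0, 0, 0.008], 0], [0, [0, 0, 0.011], 0], [0, [0, 0, 0.011], 0], [0, [0, 0, 0.011], 0]]}}

```text
time: 6.68
eef_pos: [0.5563, -0.0984, 0.0868]
tcp_rot: [0.526, -0.524, 0.471, -0.477]
ft_force: [-1.3, 1.1, 0.3]
width: 0.0851
```

```bash
python3 - <<'E'
from h import *
import cv2
plan((.03,-.048,.086));print(state()["ft_force"])
a=get_image("scene")[140:240,230:340];a=cv2.resize(a,None,fx=7,fy=6,interpolation=2)
cv2.imwrite("pics/s8.png",a[:,:,::-1])
E
```

```text
tcp world [ 0.5563 -0.0984  0.0868] bin [-0.0016 -0.0486] shift [-0.0006  0.001   0.0316] turn 0.0 t 6.675
bin x in tool [0.    0.007 1.   ]
[-1.30540495  1.10997737  0.33129596]
```

View pics/s8.png

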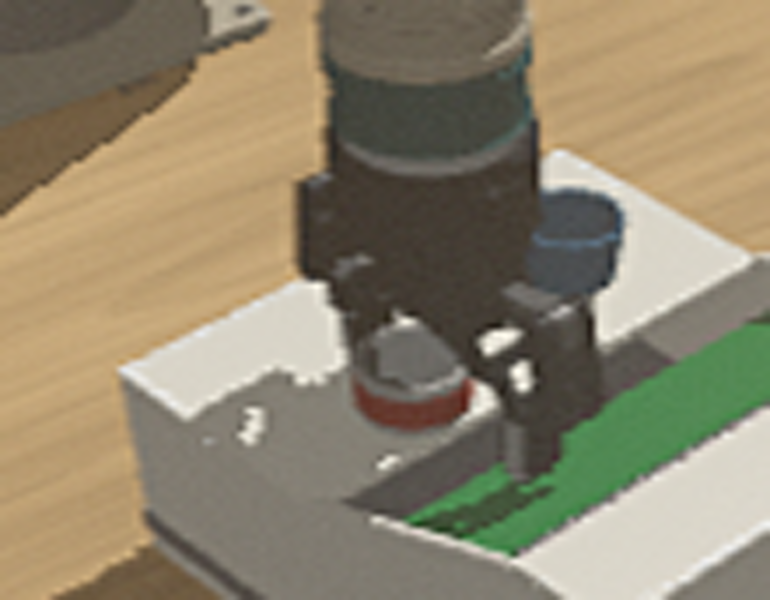

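Emit:
{"api": "arm_command", "payload": {"steps": [[0, [0, 0, 0.004], 0], [0, [0, 0, 0.008], 0], [0, [0, 0, 0.012], 0], [0, [0, 0, 0.017], 0], [0, [0, 0, 0.022], 0], [0, [0, 0, 0.027], 0], [0, [0, 0, 0.032], 0], [0, [0, 0, 0.034], 0], [0, [0, 0, 0.034], 0]]}}

```text
time: 7.85
eef_pos: [0.5897, -0.0948, 0.0866]
tcp_rot: [0.526, -0.524, 0.472, -0.476]
ft_force: [-5.8, 0.1, -1.2]
width: 0.0849
```

```bash
python3 - <<'E'
from h import *
import cv2
plan((.03,-.048,.086));print(state()["ft_force"])
a=get_image("scene")[140:240,230:340];a=cv2.resize(a,None,fx=7,fy=6,interpolation=2)
cv2.imwrite("pics/s9.png",a[:,:,::-1])
E
```

```text
tcp world [ 0.5897 -0.0948  0.0866] bin [ 0.032  -0.0484] shift [-0.0004  0.0006 -0.002 ] turn 0.0 t 7.85
bin x in tool [0.001 0.006 1.   ]
[-5.80033568  0.11707094 -1.16168302]
```

View pics/s9.png

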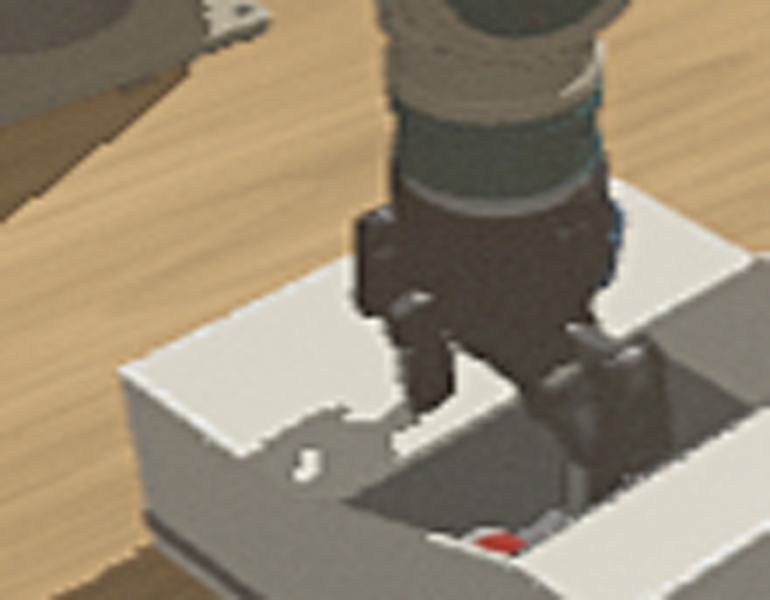

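The tin has left the ledge: its red band shows at (300,230), inside the mouth. I need to know how deep it is.

```bash
python3 - <<'E'
from h import *
print([(z,w2b(B,onz("scene",(300.5,230.5),z)).round(3).tolist()) for z in(.02,.04,.06,.08,.1,.12)])
print(w2b(B,onz("scene",(308,227),.006)))
E
```

```text
[(0.02, [-0.005, -0.026]), (0.04, [0.009, -0.037]), (0.06, [0.023, -0.049]), (0.08, [0.037, -0.061]), (0.1, [0.05, -0.073]), (0.12, [0.064, -0.084])]
[-0.00930248  0.00823028]
```

Emit:
{"api": "arm_command", "payload": {"steps": [[0, [0, 0, 0], 0], [0, [0, 0, 0], 0]]}}

```text
time: 8.15
eef_pos: [0.5895, -0.0948, 0.0866]
tcp_rot: [0.526, -0.524, 0.472, -0.476]
ft_force: [-4.4, -0.5, -0.2]
width: 0.0855
```

```bash
python3 - <<'E'
from h import *
import cv2
a=get_image("scene")[190:250,270:340];a=cv2.resize(a,None,fx=10,fy=10,interpolation=2)
cv2.imwrite("pics/s10.png",a[:,:,::-1]);print(state()["ft_force"],place_of("tin","scene"))
E
```

```text
[-4.75101073 -0.71252371  0.1775086 ] [{'position': [291.0, 235.3], 'score': 0.62}, {'position': [308.1, 183.1], 'score': 0.62}, {'position': [392.7, 269.7], 'score': 0.56}]
```

View pics/s10.png

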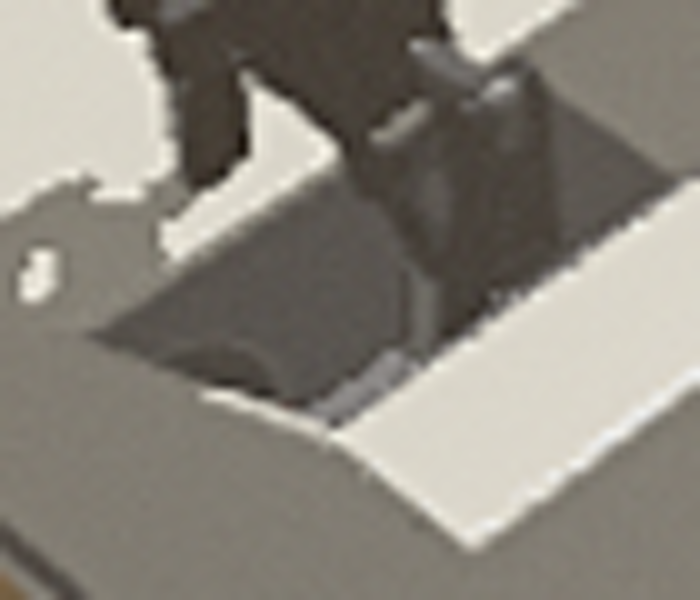

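The tin has rolled off and settled on the bin floor, with its end showing at about (292,226), clear of the flap. Now I retract so the flap shuts.

Emit:
{"api": "arm_command", "payload": {"steps": [[0, [0, 0, -0.01], 0], [0, [0, 0, -0.022], 0], [0, [0, 0, -0.034], 0], [0, [0, 0, -0.046], 0], [0, [0, 0, -0.058], 0], [0, [0, 0, -0.07], 0], [0, [0, 0, -0.08], 0], [0, [0, 0, -0.088], 0], [0, [0, 0, -0.09], 0], [0, [0, 0, -0.09], 0]]}}

```text
time: 9.5
eef_pos: [0.5, -0.104, 0.0861]
tcp_rot: [0.526, -0.524, 0.472, -0.476]
ft_force: [0.5, 0.5, 0.4]
width: 0.0854
```

Emit:
{"api": "arm_command", "payload": {"steps": [[0, [0, -0.03, 0], 0], [0, [0, -0.08, 0], 0], [0, [0, -0.13, 0], 0], [0, [0, -0.18, 0], 0], [0, [0, -0.21, -0.02], 0], [0, [0, -0.21, -0.06], 0], [0, [0, -0.21, -0.11], 0], [0, [0, -0.21, -0.11], 0]]}}

```text
time: 10.5
eef_pos: [0.3869, -0.1144, 0.2956]
tcp_rot: [0.525, -0.524, 0.472, -0.477]
ft_force: [0.8, -0.0, 1.0]
width: 0.0853
```

```bash
python3 - <<'E'
from h import *
import cv2
print(state()["ft_force"],state()["time"])
a=get_image("scene");b=get_image("top")
a=cv2.resize(a[100:300,180:460],None,fx=2.5,fy=2.5,interpolation=2);cv2.imwrite("pics/s11.png",a[:,:,::-1]);cv2.imwrite("pics/t11.png",b[:,:,::-1])
E
```

```text
[ 0.84319111 -0.03367443  1.01693744] 10.5
```

View pics/s11.png

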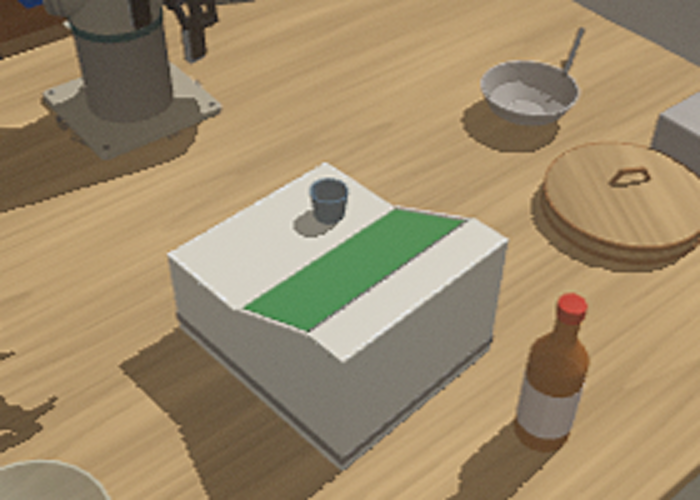

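View pics/t11.png

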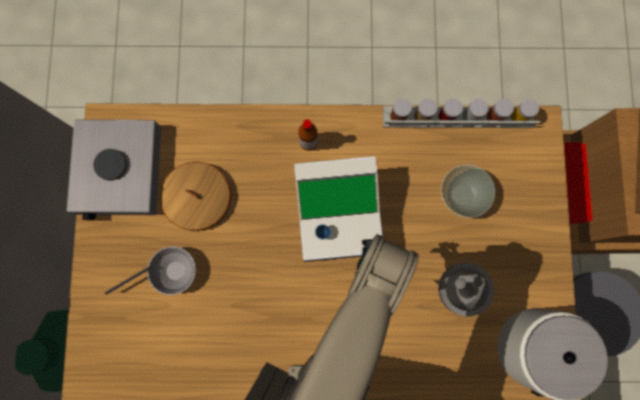

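The flap is shut, the tin is gone from the ledge, and the cup is still at (322,232) in the top view. The other objects haven't moved and the arm is clear, so I'm handing the job in.

```bash
python3 - <<'E'
from plant import *
print(finish_job(),state()["time"])
E
```

```text
the job is handed in; nothing more can be done
the job is handed in; nothing more can be done
```

The tin is in the bin and the flap is shut. I handed the job in at about 10.6 s; no verdict was reported.

**What I did:** I lowered the open gripper so its fingers stood in front of and behind the tin. The front finger pushed the flap open and held it partly open while the tin still stood on the ledge. I then kept pushing: the rear finger slid the tin over the edge while the front finger held the flap wide open. Finally I pulled straight back so the flap swung shut, then lifted clear.

**Last checks:**
- **Tin and flap:** pictures taken before the flap closed show the tin inside the bin, apparently on the floor. I read its depth from one camera view only. After I came away, the flap looked shut and the ledge held only the cup.
- **Cup and other things:** the cup and the bystanders looked unmoved in the final pictures.
- **Forces:** the highest wrist force I read was about 6 N, and about 1 N (near zero) at the end.

**What disagreed or stayed unmeasured:**
- **Fingertip height:** with the gripper open, the fingertips sat about 45 mm above the tool point, not the roughly 13 mm I expected. I lowered in stages, checking pictures and shadows.
- **Tin position:** the two cameras differed by about 6 mm on where the tin stood, so I used a value in between.
- **Flap angle in step 1:** I judged it from geometry and pictures as about 0.15–0.2 rad; I did not measure it directly.

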